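Walk the tube block square to the capping fence and hook it in

ROBOT

A 6-joint arm with a two-finger parallel gripper is mounted at the origin on the work surface; the furniture and walls round the work are solid. World frame = base frame: x ahead of the robot, y to its left, z up, the work surface at z = 0. Lengths are in mm, angles in degrees, forces in N, time in s.
With the tool pointing down it reaches from about 350 to 875 mm from the base axis. Payload 4.2 kg.
Tool frame: the origin (TCP) lies between the finger pads; the fingertips stand 25 mm ahead of it and the grasp point (between the pads) lies 6 mm ahead of it; z points along the fingers, y is the direction in which the jaws open and shut (so a half turn about z gives the same grasp; the last joint's range is limited). The gripper opens to 87 mm and grips with 3 to 60 N. Pads are 19 mm wide; open, the fingers measure 117 mm over their backs; the gripper's body (75 mm by 190 mm) begins 51 mm behind the grasp point.
Start: joints at [14.817, 22.042, 0.453, 0, -68.411, -14.817], TCP at [624.979, 0.025, 215.05] pointing down, gripper open.
Joint ranges: [-179.83, 179.83], [-69.29, 118.12], [-61.27, 80.66], [-181.25, 117.63], [-171.15, -9.14], [-177.46, 177.46]. Speed limits (degrees/s): [159.86, 159.86, 180, 180, 180, 180].

INTERFACE

Orientations are given as a 3x3 rotation matrix whose columns are the frame's x, y, z axes.
In Python, from rig import ctrl gives the robot as it stands.
- The arm moves only by the tool drive_tool, never from a script. Its argument "motion" is one flat list of numbers, 5 for each row, row after row: the shift along the tool's x, y, z in mm, then the turn about the tool's z in degrees, then the opening, from 0 (shut) to 1 (fully open). In form: [dx, dy, dz, twist, jaw, dx, dy, dz, twist, jaw, ...]. A call has exactly 8 rows; each row is the pose to reach, as a shift and turn from the pose commanded when the call began, along the tool's axes at that moment; what a row does not reach only later rows make up. A row lasts 1/10 s, in which the tool goes at most 50 mm and 8.59 degrees, less where a joint would pass 70% of its speed; a pose out of reach is approached as far as the arm can. A call with a gripper value outside its range is refused whole. The fingers move at their own pace and stop on an object; "newtons" is the grip in N (left out, the last holds). Time passes only in rows, so rows that repeat a pose let the fingers close, or fill a call up. It gives the time, the measured TCP pose, the force and the opening at its end, in the units of the state.
- ctrl.sense(): the state, without advancing time (a new reading comes with each control period).
- ctrl.get_image(name): name is "scene" or "side" or "wrist"; returns a dict with "pixels" (384x512x3 uint8, blue, green, red), "mtx" (3x3 intrinsics, pixels), "dist" ([k1, k2, p1, p2, k3] as OpenCV has them; the pictures are not rectified), "world_from_camera" (4x4, takes a point from camera to world coordinates); the wrist camera has in their place "T_tool_cam" (4x4, takes a point from camera to tool coordinates, whose origin is the TCP and whose axes are the flange's). Camera axes: x right, y up, looking along -z (the intrinsics and any distortion apply to the point x, -y, -z); pixel columns grow to the right and rows downward; lengths in mm; the calibration is good to about 2 mm. A picture is of the moment at which its call begins: read the wrist's pose just before it. There is no depth.
- ctrl.close_job(): hands the job in, once; it reports no verdict.
The state is a dict: "t": time; "joint_positions": joint angles; "dq": joint speeds; "tau": joint torques, N m; "position": TCP position; "orientation": TCP orientation; "contact_force": force on the tool from outside, world axes, zero at the start; "ft_torque": the same for the moment, N m; "opening": opening from 0.0 (shut) to 1.0 (fully open).
Only numpy, scipy, OpenCV 4.12 (cv2) and the standard library are available. Lean on these libraries where they do the work, as an engineer would, in place of code of your own. Each camera call takes 0.05 s, during which the arm holds its last target.

TASK

The heavy aluminium tube block has been left askew on the bench: push it with the fingertips, walking it round by its corners, until one of its sides lies flat against the dark fence, between the fence's end lip and the hook. Then push the hook's red finger post until the hook is fully closed behind the block, so that the block cannot turn when caps are screwed on its tubes. Only push: do not lift or tip the block, and leave the beaker, the amber bottle, the tape and the timer where they stand.

Things in the scene. Friction and masses are not known exactly. Their poses are not given: they have to be found in the camera images.
- tube_block: loose machined aluminium block, 100 x 100 mm in plan, 40 mm high, 4 x 4 open wells in its top; 0.8 kg (+-15 %), slides on the bench. Origin: centre of its underside, z up; x and y are square to its four side faces, each 50 mm away. Its sides are alike: any may meet the fence. Starts 20 to 45 degrees askew to the fence, its centre 125 to 150 mm in front of the fence's face.
- fence: fixed dark steel bar, 34 mm high, on a foot behind it. Origin on its front face at bench level; x points into the fence (away from the robot), y along the face to the left, z up. The face runs from y = -62 to +68 mm; there, at the left end, a lip 34 mm high stands out 26 mm towards the robot. Block home: centre at x = -50, y between -20 and +18 mm. Hook pivot at x = 8, y = -76 mm.
- hook (a joint): L-shaped aluminium hook on an upright pivot, 11 to 25 mm above the bench. 0 = closed, against its stop; grows to 1.35 rad as it swings out to the right (counter-clockwise from above). Starts at 0.8 to 1.2; stays where left; under 2 N moves it. Closed: long arm along fence -x, inner side at y = -70 mm; short arm turns left behind the block's near side to y = -24 mm, 3.5 mm clear of a block at home.
- hook_post (a point): centre line of the red finger post at the hook's bend: upright, 15 mm in diameter, from 12 to 48 mm above the bench; this point is 30 mm above the bench and 117.5 mm from the pivot. With the hook closed it is at x = -109.5, y = -76 mm in the fence's frame.
- beaker: small clear 50 ml beaker, 48 mm across, 58 mm high, at the left; origin at the centre of its underside. Bystander. Farther left stands a fixed blue rack with tubes, 136 mm high, and behind the fence's left end a fixed white wash bottle, 222 mm high.
- amber_vial: small amber bottle with black cap, 38 mm across, 99 mm high, at the right; origin at the centre of its underside. Bystander.
- tape_roll: roll of cream tape lying flat, 64 mm across, 19 mm high, near the robot; origin at the centre of its underside. Bystander.
- timer: white timer with red buttons lying flat, 62 x 64 x 19 mm, near the robot on the right; origin at the centre of its underside. Bystander.

How it is judged:
By the outcome, as a careful person would: the job done as asked, in the order asked, and still so for the second after the job is handed in, with the robot touching nothing.
It also fails if it takes over 61 s, if anything falls off the work surface, if the arm or the gripper's body presses on something with over 40 N, if the wrist force passes 120 N, or if a joint passes its speed limit or range.

## Working session

There is one attempt and no reset: what is moved stays moved. The work goes in short steps, Python scripts to look and compute and a tool call to move; the robot and the scene stay as the last step left them, time stands still between calls to the robot, and variables do not carry over. Pictures are saved under pics/ and viewed, and the job is handed in when it is done.

Besides the shell and the picture viewer there is one more tool, called after "Emit:" as name(argument=value, ...), one argument or row to a line, values as JSON. drive_tool: Moves the arm, as the interface text tells. Its arguments: {"type":"object","properties":{"motion":{"type":"array"},"newtons":{"type":"number"}},"required":["motion"]}

```bash
ls; mkdir -p pics; python3 - <<'E'
from rig import ctrl
import cv2
s=ctrl.sense(); print({k:s[k] for k in ('t','position','orientation','opening','contact_force')})
for n in('scene','side','wrist'):
    d=ctrl.get_image(n); cv2.imwrite(f'pics/{n}0.png',d['pixels']); print(n,d['mtx'],d['dist'],d.get('world_from_camera',d.get('T_tool_cam')))
E
```

```text
pics
{'t': 0.0, 'position': array([6.24374837e+02, 1.96127534e-02, 2.13970936e+02]), 'orientation': array([[-1.90497787e-04, -9.99997636e-01, -2.16608793e-03],
       [-9.99999979e-01,  1.90656141e-04, -7.28995581e-05],
       [ 7.33123637e-05,  2.16607400e-03, -9.99997651e-01]]), 'opening': 1.0016924425190197, 'contact_force': array([-0.0130694 ,  0.28754054,  0.01056424])}
scene [[346.62320918   0.         255.24876326]
 [  0.         346.62320918 190.55169464]
 [  0.           0.           1.        ]] [0.00201452 0.         0.         0.         0.        ] [[ 8.15223257e-01  3.81585205e-01 -4.35664747e-01  1.76806355e+02]
 [-5.79140482e-01  5.33604398e-01 -6.16329983e-01 -5.03713664e+02]
 [-2.70977771e-03  7.54757628e-01  6.55998155e-01  6.16074950e+02]
 [ 0.00000000e+00  0.00000000e+00  0.00000000e+00  1.00000000e+00]]
side [[349.92780977   0.         249.8087083 ]
 [  0.         349.92780977 195.18406836]
 [  0.           0.           1.        ]] [-0.01003392  0.          0.          0.          0.        ] [[ 9.99085613e-01 -2.37457622e-02  3.55538616e-02  5.84256747e+02]
 [ 4.26578484e-02  6.09492395e-01 -7.91643435e-01 -6.57123856e+02]
 [-2.87163152e-03  7.92436218e-01  6.09948026e-01  5.61726182e+02]
 [ 0.00000000e+00  0.00000000e+00  0.00000000e+00  1.00000000e+00]]
wrist [[285.61460323   0.         258.36694584]
 [  0.         285.61460323 190.95007086]
 [  0.           0.           1.        ]] [-0.07229972  0.          0.          0.          0.        ] [[ 3.78723969e-05  9.59708528e-01  2.80997401e-01  7.72420291e+01]
 [ 9.99999950e-01 -1.24397874e-04  2.90085622e-04  1.20464237e-01]
 [ 3.13353125e-04  2.80997376e-01 -9.59708485e-01 -1.70179739e+02]
 [ 0.00000000e+00  0.00000000e+00  0.00000000e+00  1.00000000e+00]]
```

View pics/scene0.png

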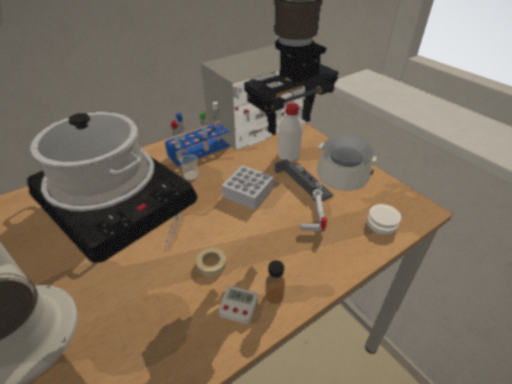

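View pics/side0.png

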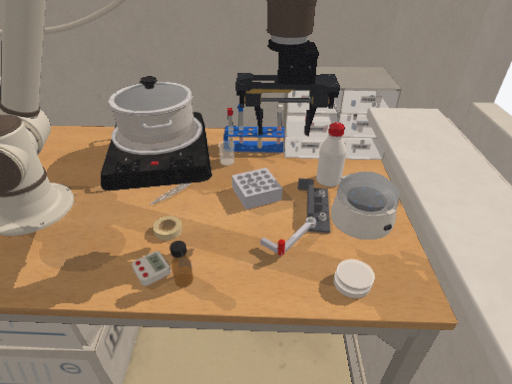

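View pics/wrist0.png

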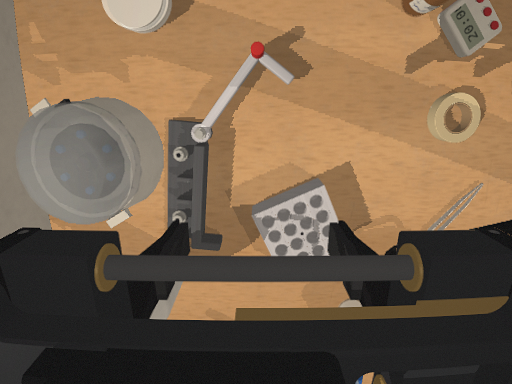

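```bash
cat > h.py <<'E'
from rig import ctrl
import cv2, numpy as np
def cap(n,fn=None):
    s=ctrl.sense(); d=ctrl.get_image(n)
    if n=='wrist':
        W=np.eye(4); W[:3,:3]=s['orientation']; W[:3,3]=s['position']; T=W@np.array(d['T_tool_cam'])
    else: T=np.array(d['world_from_camera'])
    if fn:
        cv2.imwrite(fn,d['pixels']); np.savez(fn[:-4]+'.npz',T=T,K=d['mtx'],D=d['dist'])
    return d['pixels'],T,d['mtx'],d['dist']
def load(fn):
    z=np.load(fn[:-4]+'.npz'); return cv2.imread(fn),z['T'],z['K'],z['D']
def rays(uv,T,K,D):
    p=cv2.undistortPoints(np.array(uv,float).reshape(-1,1,2),np.array(K),np.array(D)).reshape(-1,2)
    d=np.c_[p[:,0],-p[:,1],-np.ones(len(p))]@T[:3,:3].T
    return T[:3,3],d
def onz(uv,z,c):
    o,d=rays(uv,*c[1:]); return o+d*((z-o[2])/d[:,2])[:,None]
def proj(P,c):
    _,T,K,D=c; P=np.atleast_2d(P); q=(P-T[:3,3])@T[:3,:3]
    q=q*[1,-1,-1]
    return cv2.projectPoints(q,np.zeros(3),np.zeros(3),np.array(K),np.array(D))[0].reshape(-1,2)
def zoom(c,x0,y0,x1,y1,f,fn):
    im=cv2.resize(c[0][y0:y1,x0:x1],None,fx=f,fy=f,interpolation=cv2.INTER_CUBIC)
    for i in range(x0-x0%20+20,x1,20): cv2.putText(im,str(i),((i-x0)*f,10),0,.35,(0,255,255)); cv2.line(im,((i-x0)*f,12),((i-x0)*f,18),(0,255,255))
    for i in range(y0-y0%20+20,y1,20): cv2.putText(im,str(i),(0,(i-y0)*f),0,.35,(0,255,255)); 
    cv2.imwrite(fn,im)
E
python3 - <<'E'
from h import *
c=cap('wrist','pics/w1.png'); zoom(c,150,30,350,270,3,'pics/w1z.png')
c=cap('side','pics/s1.png'); zoom(c,210,140,350,270,5,'pics/s1z.png')
c=cap('scene','pics/c1.png'); zoom(c,200,130,350,250,5,'pics/c1z.png')
E
```

```text
(no output)
```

View pics/w1z.png

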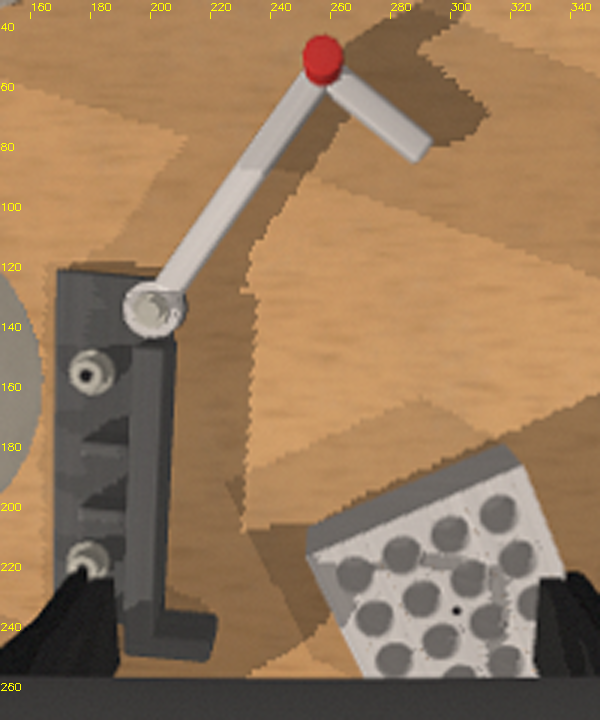

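View pics/s1z.png

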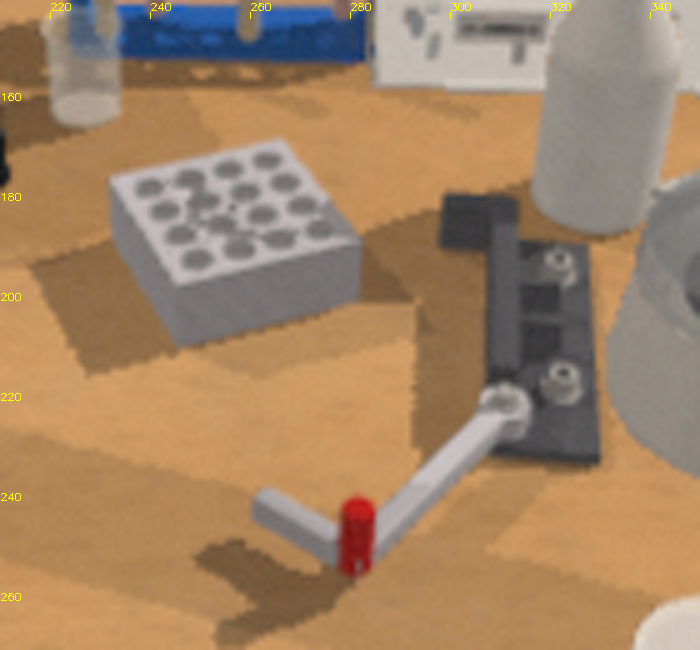

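View pics/c1z.png

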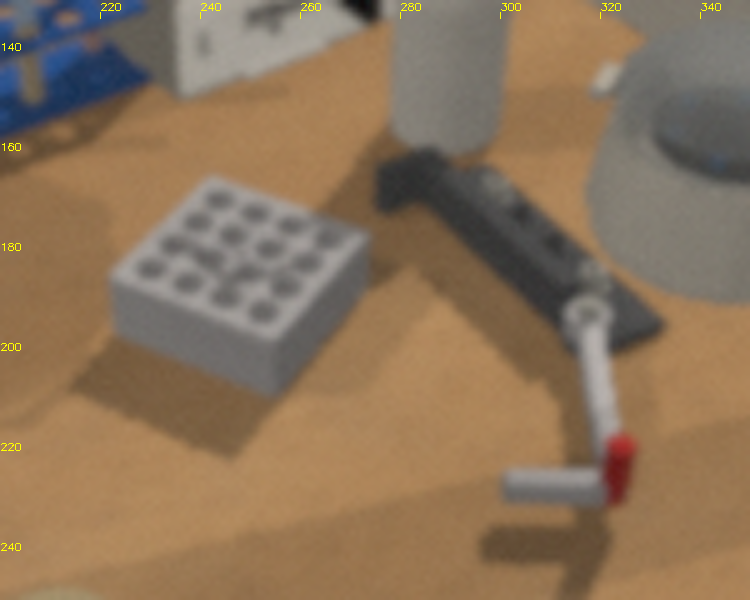

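```bash
python3 - <<'E'
from h import *
np.set_printoptions(precision=1,suppress=True)
w=load('pics/w1.png');s=load('pics/s1.png');c=load('pics/c1.png')
W=lambda *p:[(150+x/3-.3,30+y/3-.3) for x,y in p]
S=lambda *p:[(210+x/5-.4,140+y/5-.4) for x,y in p]
C=lambda *p:[(200+x/5-.4,130+y/5-.4) for x,y in p]
print('w fence top (right..left) z34',onz(W((165,345),(160,500),(157,608)),34,w))
print('w fence base z0',onz(W((176,340),(163,610)),0,w))
print('w lip tip top',onz(W((217,617),(208,660)),34,w), 'z0',onz(W((217,617),(210,660)),0,w))
print('s lip tip top z34',onz(S((443,195),(440,222)),34,s),'inner corner',onz(S((490,225)),34,s), 'fence right top',onz(S((488,375)),34,s),'base',onz(S((490,250),(487,378)),0,s))
for nm,q in(('w',W((153,305))),('s',S((505,400))),('c',C((588,312)))):print('pivot z~30',nm,onz(q,30,dict(w=w,s=s,c=c)[nm]))
for nm,q in(('w',W((322,52))),('s',S((357,506))),('c',C((622,443)))):print('post z48',nm,onz(q,48,dict(w=w,s=s,c=c)[nm]))
print('block top w',onz(W((307,555),(523,465)),40,w))
print('block top s L,back,R,near',onz(S((110,180),(283,140),(360,240),(180,285)),40,s))
print('block bottom s R,near,L',onz(S((360,298),(180,347),(113,232)),0,s))
print('block top c L,back,R,near',onz(C((110,280),(210,177),(371,236),(275,340)),40,c))
E
```

```text
w fence top (right..left) z34 [[690.  -33.8  34. ]
 [695.5  32.6  34. ]
 [699.7  83.1  34. ]]
w fence base z0 [[691.3 -31.8   0. ]
 [704.1  99.8   0. ]]
w lip tip top [[673.   87.5  34. ]
 [678.  108.9  34. ]] z0 [[677.7 103.4   0. ]
 [682.1 127.    0. ]]
s lip tip top z34 [[677.8 104.3  34. ]
 [674.6  79.8  34. ]] inner corner [[700.1  78.2  34. ]] fence right top [[688.8 -40.4  34. ]] base [[705.6 102.5   0. ]
 [694.9  -2.9   0. ]]
pivot z~30 w [[694.9 -49.6  30. ]]
pivot z~30 s [[695.9 -52.9  30. ]]
pivot z~30 c [[691.9 -50.1  30. ]]
post z48 w [[ 625.7 -141.9   48. ]]
post z48 s [[ 625.  -141.6   48. ]]
post z48 c [[ 626.1 -140.    48. ]]
block top w [[632.4  55.4  40. ]
 [541.9  15.4  40. ]]
block top s L,back,R,near [[502.3 102.7  40. ]
 [593.2 144.8  40. ]
 [632.4  54.4  40. ]
 [543.9  14.   40. ]]
block bottom s R,near,L [[634.6  58.1   0. ]
 [543.4  14.9   0. ]
 [501.8 111.1   0. ]]
block top c L,back,R,near [[500.1 103.8  40. ]
 [591.1 147.4  40. ]
 [631.7  54.2  40. ]
 [542.7  16.8  40. ]]
```

```bash
python3 - <<'E'
from h import *
for n,b,f in(('w1',(165,110,235,256),4),('s1',(290,170,335,240),8),('c1',(265,150,340,210),8)):
    c=load(f'pics/{n}.png'); im=np.clip((c[0].astype(float)-10)*3,0,255).astype(np.uint8)
    zoom((im,),*b,f,f'pics/{n}f.png')
E
```

```text
(no output)
```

View pics/w1f.png

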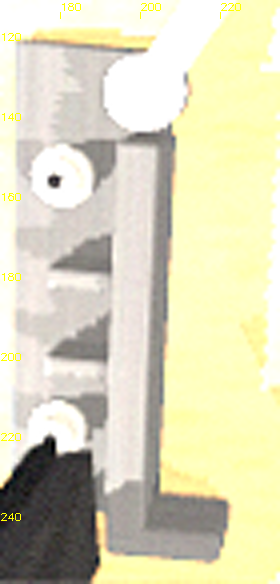

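View pics/s1f.png

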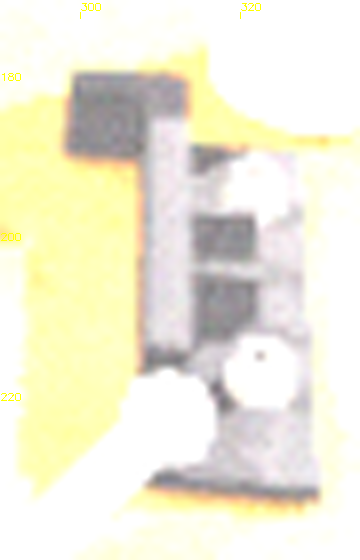

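View pics/c1f.png

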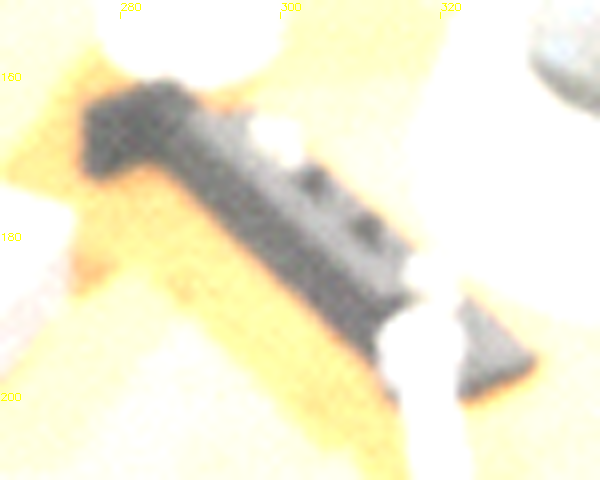

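```bash
python3 - <<'E'
from h import *
np.set_printoptions(precision=1,suppress=True)
w=load('pics/w1.png');s=load('pics/s1.png');c=load('pics/c1.png')
W=lambda *p:[(165+x/4-.4,110+y/4-.4) for x,y in p]
S=lambda *p:[(290+x/8-.4,170+y/8-.4) for x,y in p]
C=lambda *p:[(265+x/8-.4,150+y/8-.4) for x,y in p]
a=onz(W((158,143),(148,527),(220,532)),34,w);print(a)
b=onz(W((174,135),(161,490)),0,w);print(b)
print(onz(S((148,345),(146,120)),34,s),onz(S((140,155),(140,370)),0,s))
print(onz(C((155,160),(385,375)),0,c))
for q in(a,b):
  d=q[1]-q[0];print(np.hypot(*d[:2]),np.degrees(np.arctan2(d[0],d[1])))
# block
from numpy.linalg import norm
P=np.array([[502,103.2],[592.2,146],[632.2,54.7],[542.9,15.3]])
print(P.mean(0),[norm(P[i]-P[i-1]) for i in range(4)],[np.degrees(np.arctan2(*(P[(i+1)%4]-P[i])[::-1])) for i in range(4)])
E
```

```text
[[690.8 -33.   34. ]
 [701.1  96.4  34. ]
 [676.7  98.2  34. ]]
[[691.6 -31.3   0. ]
 [702.8  98.3   0. ]]
[[691.5 -33.6  34. ]
 [700.8  78.2  34. ]] [[704.5 105.3   0. ]
 [694.9  -5.3   0. ]]
[[707.8 102.3   0. ]
 [696.2 -33.2   0. ]]
129.82186499938356 4.589074066176567
130.075777876552 4.943247035048234
[567.3  79.8] [np.float64(96.94957452201633), np.float64(99.83927083067067), np.float64(99.67793135895226), np.float64(97.60558385666269)] [np.float64(25.384391320423774), np.float64(-66.34100014332793), np.float64(-156.1924768669774), np.float64(114.95262854796884)]
```

```bash
python3 - <<'E'
from h import *
np.set_printoptions(precision=0,suppress=True)
w=load('pics/w1.png');s=load('pics/s1.png');c=load('pics/c1.png')
zoom(s,200,95,350,190,5,'pics/sB.png');zoom(c,155,90,255,190,6,'pics/cB.png')
print('bottle base',onz([(330,184)],0,s),'vial base',onz([(183,283)],0,s),'tape',onz([(167,229)],10,s),'timer',onz([(152,267)],19,s))
print('pot near', onz([(333,222)],0,s))
E
```

```text
bottle base [[769. 131.   0.]] vial base [[ 431. -219.    0.]] tape [[367. -76.  10.]] timer [[ 366. -197.   19.]]
pot near [[755. -25.   0.]]
```

View pics/sB.png

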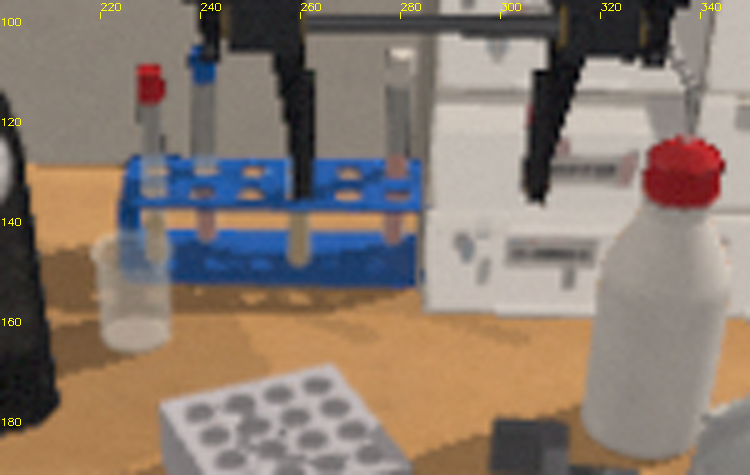

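View pics/cB.png

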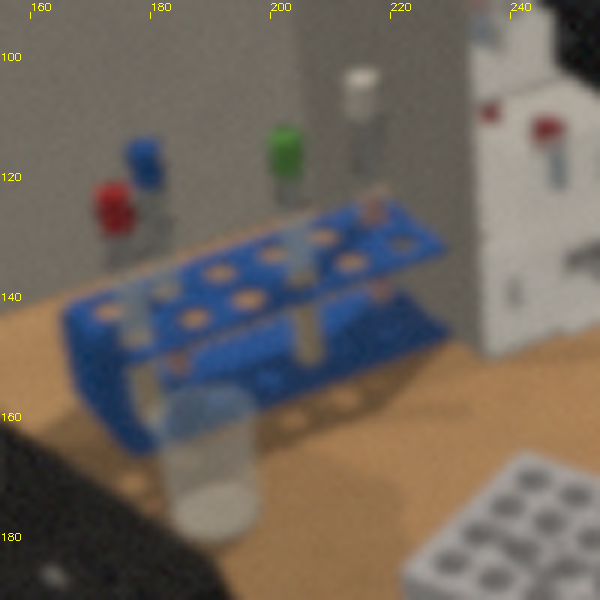

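```bash
python3 - <<'E'
from h import *
np.set_printoptions(precision=0,suppress=True)
s=load('pics/s1.png');c=load('pics/c1.png')
print('beaker',onz([(227,161.6)],0,s),onz([(155+213/6,90+515/6)],0,c))
print('rack front',onz([(230,150),(284,152.4)],0,s),onz([(155+148/6,90+455/6),(155+455/6,90+335/6)],0,c))
print('plate',onz([(210,180),(107,184),(205,120)],0,s),onz([(195,190)],0,c))
E
```

```text
beaker [[476. 235.   0.]] [[473. 235.   0.]]
rack front [[479. 304.   0.]
 [649. 295.   0.]] [[469. 296.  -0.]
 [648. 297.   0.]]
plate [[438. 137.   0.]
 [156. 107.   0.]
 [369. 516.   0.]] [[454. 172.   0.]]
```

Emit:
drive_tool(
  motion=[-40,20,0,-6,0.5,-80,40,0,-12,0.5,-120,60,0,-18,0.5,-156,81,0,-24.5,0.5,-156,81,40,-24.5,0.5,-156,81,80,-24.5,0.5,-156,81,115,-24.5,0.5,-156,81,140,-24.5,0.5],
)

```text
t: 1.1
position: [542.7, 155.7, 72.7]
orientation: [[0.415, -0.91, -0.003], [-0.91, -0.415, -0.001], [0.0, 0.003, -1.0]]
contact_force: [0.7, -0.5, 0.3]
opening: 0.508
```

Emit:
drive_tool(
  motion=[0,0,15,0,0.5,0,0,30,0,0.5,0,0,37,0,0.5,0,0,37,0,0.5,0,0,37,0,0.5,0,0,37,0,0.5,0,0,37,0,0.5,0,0,37,0,0.5],
)

```text
t: 1.9
position: [544.3, 156.2, 38.6]
orientation: [[0.415, -0.91, 0.001], [-0.91, -0.415, 0.001], [-0.0, -0.001, -1.0]]
contact_force: [0.4, 0.9, -0.4]
opening: 0.499
```

```bash
python3 - <<'E'
from h import *
print(ctrl.sense()['position'])
c=cap('wrist','pics/w2.png'); c=cap('side','pics/s2.png'); zoom(c,200,100,350,260,4,'pics/s2z.png')
E
```

```text
[544.26575688 156.1789224   38.64982133]
```

View pics/w2.png

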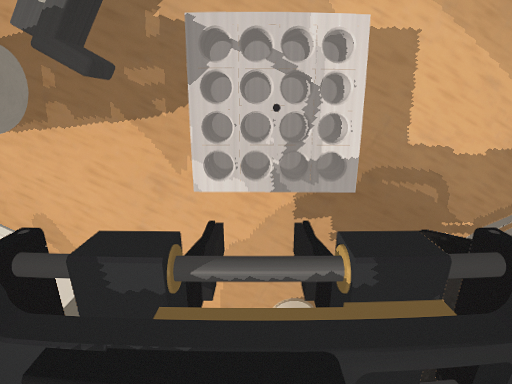

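View pics/s2z.png

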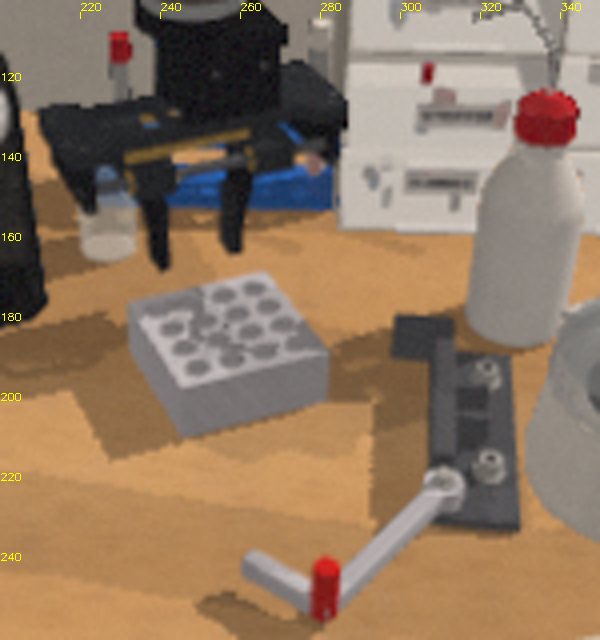

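Emit:
drive_tool(
  motion=[8,0,0,0,0.5,16,0,0,0,0.5,20,0,0,0,0.5,24,-2.5,0,2.5,0.5,28,-4.9,0,5,0.5,32,-7,0,7.5,0.5,36.4,-9,0,10,0.5,40.7,-10.8,0,12.5,0.5],
)

```text
t: 2.8
position: [571.0, 122.8, 37.9]
orientation: [[0.206, -0.979, -0.0], [-0.979, -0.206, -0.0], [0.0, 0.0, -1.0]]
contact_force: [0.5, -0.1, -0.1]
opening: 0.501
```

```bash
python3 - <<'E'
from h import *
c=cap('wrist','pics/w3.png'); 
E
```

```text
(no output)
```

View pics/w3.png

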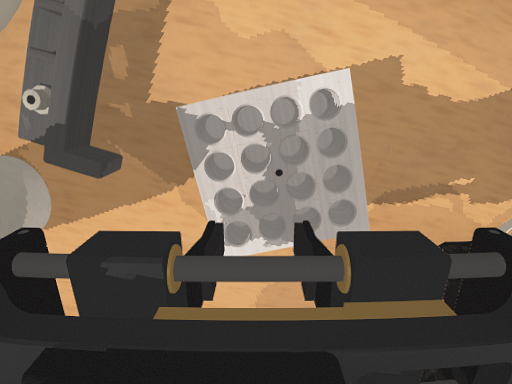

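```bash
cat >> h.py <<'E'
FO=np.array([696.3,29.5]); FA=np.radians(-4.75)
def tof(p):
    p=np.array(p)[...,:2]-FO; c,s=np.cos(FA),np.sin(FA)
    return p@np.array([[c,-s],[s,c]])
E
python3 - <<'E'
from h import *
np.set_printoptions(precision=1,suppress=True)
c=load('pics/w3.png')
P=onz([(279,172),(177,107),(350,69),(369,232)],40,c);print(P,tof(P))
for a,b in((1,2),(2,3)):
  d=tof(P)[b]-tof(P)[a];print(np.hypot(*d),np.degrees(np.arctan2(d[1],d[0])))
c=load('pics/w2.png')
P=onz([(276,108),(187,12),(369,14),(356,192),(194,192)],40,c);print(P,tof(P))
E
```

```text
[[566.9  81.2  40. ]
 [632.4  56.1  40. ]
 [541.3  15.8  40. ]
 [500.7 107.8  40. ]] [[-133.2   40.8]
 [ -65.9   21.2]
 [-153.3  -26.5]
 [-201.4   61.8]]
99.58358768774481 -151.41112400697756
100.5647610829499 118.58224891749254
[[567.   81.8  40. ]
 [632.   55.7  40. ]
 [542.6  15.4  40. ]
 [500.2 106.3  40. ]
 [591.7 148.   40. ]] [[-133.2   41.4]
 [ -66.2   20.8]
 [-152.   -26.8]
 [-201.8   60.3]
 [-114.1  109.5]]
```

```bash
python3 - <<'E'
from h import *
np.set_printoptions(precision=1,suppress=True)
c=load('pics/w3.png'); s=ctrl.sense(); R,p=s['orientation'],s['position']
print(p,s['contact_force'],s['opening'])
for q in [(0,0,0),(0,0,25),(10,-22,25),(-10,-22,25),(10,22,25),(10,37,25),(10,-37,25)]:
    print(q,proj(p+R@np.array(q,float),c))
c=cap('side','pics/s3.png'); zoom(c,200,100,350,230,4,'pics/s3z.png')
c=cap('scene','pics/c3.png'); zoom(c,160,80,310,230,4,'pics/c3z.png')
E
```

```text
[571.4 122.5  38. ] [ 0.6  0.7 -0.3] 0.5004584004590404
(0, 0, 0) [[257.7 230.9]]
(0, 0, 25) [[257.7 216.8]]
(10, -22, 25) [[227.3 203.8]]
(-10, -22, 25) [[228.1 229.3]]
(10, 22, 25) [[288.2 203.9]]
(10, 37, 25) [[308.9 203.9]]
(10, -37, 25) [[206.6 203.7]]
```

View pics/s3z.png

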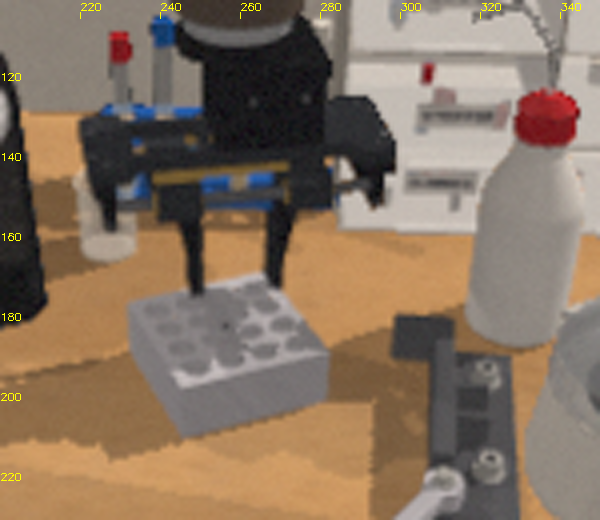

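View pics/c3z.png

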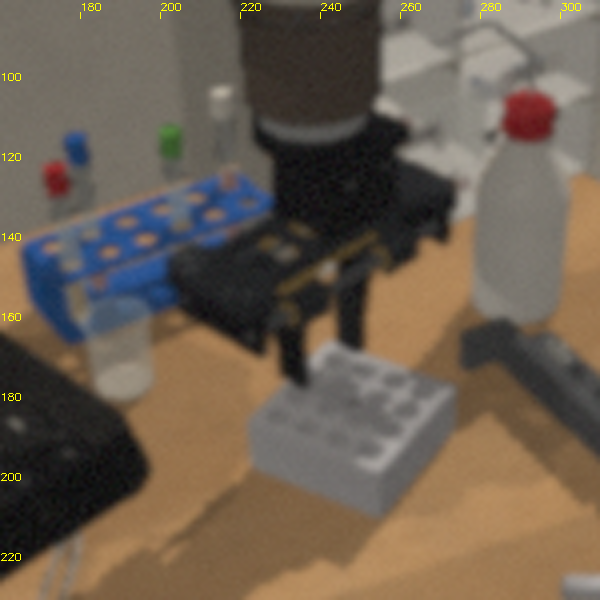

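```bash
python3 - <<'E'
from h import *
c=load('pics/w3.png'); im=np.clip((c[0].astype(float))*2.5,0,255).astype(np.uint8)
zoom((im,),160,190,360,320,4,'pics/w3z.png')
E
```

```text
(no output)
```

View pics/w3z.png

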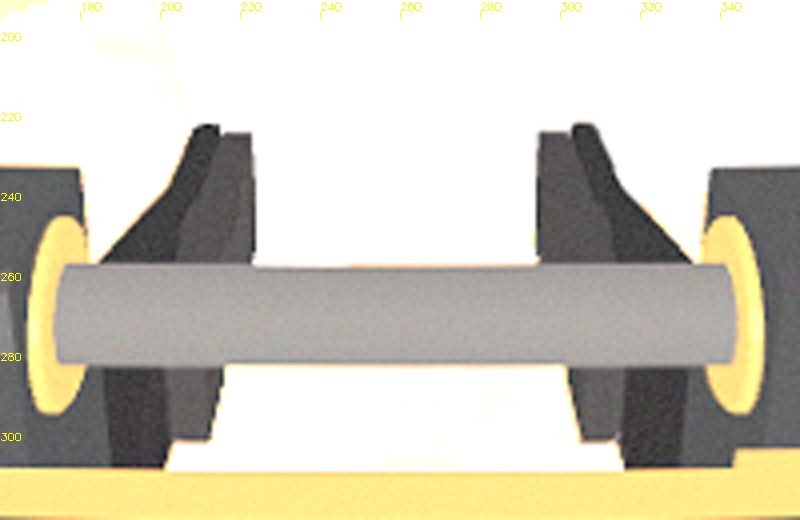

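```bash
python3 - <<'E'
from h import *
np.set_printoptions(precision=1,suppress=True)
c=load('pics/s2.png')
for z in(0,13.6,25,38,45,60):
    print(z,proj([(515.6,143.7,z),(570.7,168,z)],c).ravel())
E
```

```text
0 [238.1 179.2 258.  174.8]
13.6 [238.  175.2 258.  170.8]
25 [237.9 171.8 258.1 167.4]
38 [237.8 167.8 258.1 163.5]
45 [237.7 165.7 258.2 161.3]
60 [237.6 161.  258.2 156.7]
```

Emit:
drive_tool(
  motion=[0,0,-8,0,0.5,-12,6,-8,-4,0.5,-26,13,-8,-8,0.5,-38.5,20,-8,-12.5,0.5,-38.5,20,0,-12.5,0.5,-38.5,20,5,-12.5,0.5,-38.5,20,8,-12.5,0.5,-38.5,20,11,-12.5,0.5],
)

```text
t: 3.75
position: [543.3, 156.5, 26.6]
orientation: [[0.414, -0.91, -0.0], [-0.91, -0.414, -0.0], [0.0, 0.0, -1.0]]
contact_force: [-0.3, -0.0, -0.1]
opening: 0.506
```

Emit:
drive_tool(
  motion=[0,0,2,0,0.5,0,0,4,0,0.5,0,0,6,0,0.5,0,0,8,0,0.5,0,0,10,0,0.5,0,0,11,0,0.5,0,0,12,0,0.5,0,0,12,0,0.5],
)

```text
t: 4.55
position: [543.0, 156.9, 14.9]
orientation: [[0.415, -0.91, -0.0], [-0.91, -0.415, -0.0], [-0.0, 0.0, -1.0]]
contact_force: [0.1, 0.2, -1.0]
opening: 0.5
```

```bash
python3 - <<'E'
from h import *
print(ctrl.sense()['position'],ctrl.sense()['contact_force'])
c=cap('side','pics/s4.png'); zoom(c,200,100,350,230,4,'pics/s4z.png')
E
```

```text
[543.02440701 156.9296278   14.92805881] [ 0.09856524  0.15818056 -1.01000699]
```

View pics/s4z.png

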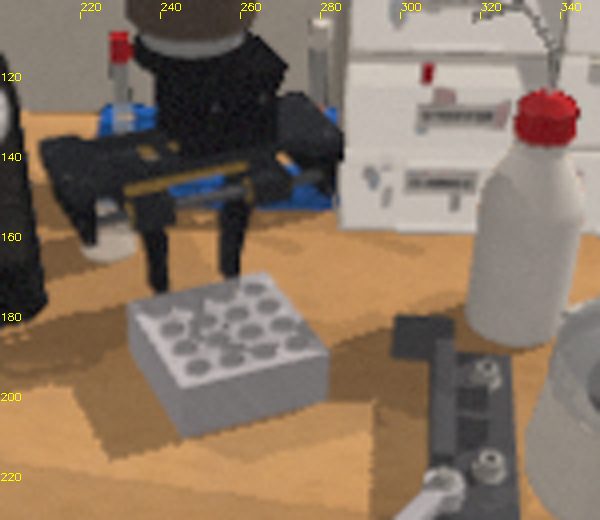

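Emit:
drive_tool(
  motion=[8,0,0,0,0.5,15,0,0,0,0.5,19,0,0,0,0.5,24,-2.5,0,2.5,0.5,28,-4.9,0,5,0.5,32,-7,0,7.5,0.5,36.4,-9,0,10,0.5,40.7,-10.8,0,12.5,0.5],
)

```text
t: 5.4
position: [570.4, 124.9, 15.1]
orientation: [[0.206, -0.979, 0.001], [-0.979, -0.206, 0.001], [-0.001, -0.001, -1.0]]
contact_force: [-0.5, 3.5, -0.2]
opening: 0.5
```

```bash
python3 - <<'E'
from h import *
c=cap('wrist','pics/w5.png'); 
E
```

View pics/w5.png

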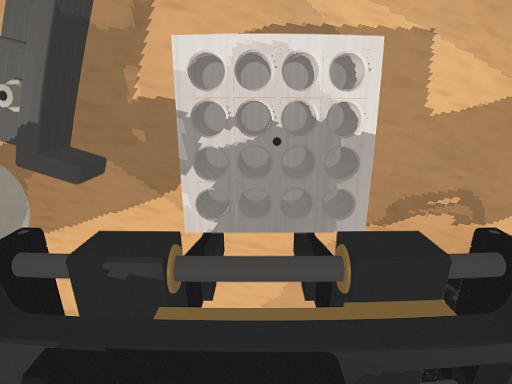

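Emit:
drive_tool(
  motion=[3.9,-2.5,0,2.5,0.5,8,-4.9,0,5,0.5,12.1,-7,0,7.5,0.5,16.4,-9,0,10,0.5,20.7,-10.8,0,12.5,0.5,25.1,-12.4,0,15,0.5,27.7,-13.2,0,16.5,0.5,27.7,-13.2,0,16.5,0.5],
)

```text
t: 6.25
position: [589.4, 100.1, 15.2]
orientation: [[-0.078, -0.997, 0.002], [-0.997, 0.078, 0.001], [-0.001, -0.002, -1.0]]
contact_force: [1.8, 1.4, -0.5]
opening: 0.5
```

```bash
python3 - <<'E'
from h import *
s=ctrl.sense();print(s['t'],s['position'],tof(s['position']))
c=cap('wrist','pics/w6.png'); 
E
```

```text
6.25 [589.36061072 100.08811899  15.22225444] [-112.41738182   61.49022513]
```

View pics/w6.png

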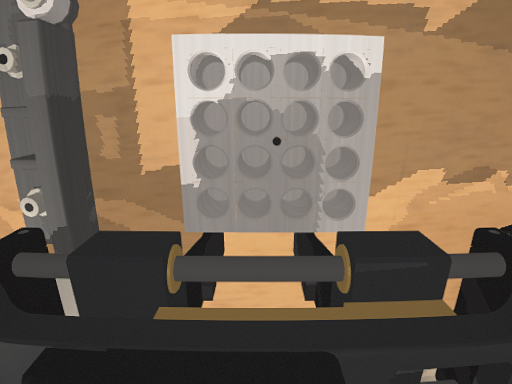

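```bash
python3 - <<'E'
from h import *
np.set_printoptions(precision=1,suppress=True)
c=load('pics/w6.png')
P=onz([(277,141),(172,36),(384,37),(367,232),(185,233)],40,c);print(P,tof(P))
for a,b in((1,2),(2,3),(3,4),(4,1)):
  d=tof(P)[b]-tof(P)[a];print(np.hypot(*d),np.degrees(np.arctan2(d[1],d[0])))
# fence front face in this view
print(onz([(72,20),(98,230)],0,c),tof(onz([(72,20),(98,230)],0,c)))
E
```

```text
[[575.1  40.   40. ]
 [621.  -13.3  40. ]
 [521.3  -5.5  40. ]
 [527.7  94.1  40. ]
 [629.3  86.7  40. ]] [[-121.7    0.4]
 [ -71.5  -48.9]
 [-171.5  -49.4]
 [-173.4   50.5]
 [ -71.5   51.5]]
99.98784161117666 -179.70015927746155
99.87228050979053 91.09197027378207
101.85157355806602 0.5632190808838253
100.3320851062702 -89.97537692514909
[[692.3 -39.9   0. ]
 [705.7  97.6   0. ]] [[  1.7 -69.5]
 [  3.7  68.6]]
```

Emit:
drive_tool(
  motion=[-12,0,0,0,0.5,-15,0,-25,0,0.5,-15,0,-55,0,0.5,0,20,-60,-8,0.5,15,40,-60,-16,0.5,30,60,-60,-24,0.5,45,75,-60,-32,0.5,61.5,79,-60,-40,0.5],
)

```text
t: 7.1
position: [502.3, 44.5, 75.0]
orientation: [[0.587, -0.81, -0.003], [-0.81, -0.587, -0.001], [-0.001, 0.003, -1.0]]
contact_force: [-0.1, 0.4, 0.4]
opening: 0.502
```

Emit:
drive_tool(
  motion=[0,0,0,-8,0.5,0,0,0,-16,0.5,0,0,0,-24,0.5,0,0,0,-32,0.5,0,0,0,-40,0.5,0,0,0,-48,0.5,0,0,0,-49.8,0.5,0,0,0,-49.8,0.5],
)

```text
t: 7.9
position: [504.2, 45.1, 74.9]
orientation: [[0.997, -0.081, -0.001], [-0.081, -0.997, -0.001], [-0.001, 0.001, -1.0]]
contact_force: [-0.0, -0.1, 0.1]
opening: 0.5
```

```bash
python3 - <<'E'
from h import *
s=ctrl.sense();print(s['t'],s['position'],tof(s['position']),s['orientation'],s['joint_positions'])
c=cap('wrist','pics/w7.png'); 
E
```

```text
7.9 [504.20819175  45.06918814  74.94386301] [-192.72132598   -0.39106252] [[ 9.96691003e-01 -8.12699656e-02 -1.49595753e-03]
 [-8.12711974e-02 -9.96691718e-01 -7.81845648e-04]
 [-1.42746791e-03  9.00836783e-04 -9.99998575e-01]] [ 2.35138729e+01  1.95063627e+01 -2.66450877e+01  9.91412436e-03
 -4.39450174e+01  6.18173772e+01]
```

View pics/w7.png

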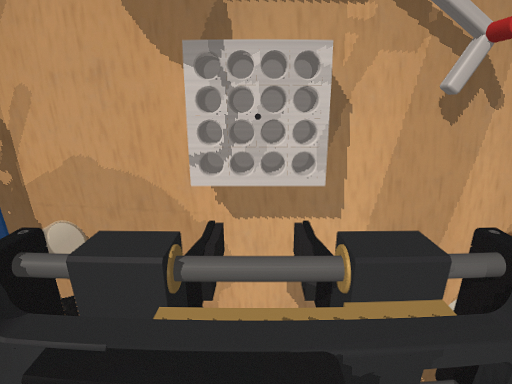

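Emit:
drive_tool(
  motion=[0,0,20,0,0.5,0,0,40,0,0.5,0,0,54,0,0.5,0,0,60,0,0.5,3,0,60,0,0.5,6,0,60,0,0.5,10,0,60,0,0.5,15,0,60,0,0.5],
)

```text
t: 8.75
position: [517.1, 43.2, 15.4]
orientation: [[0.997, -0.083, -0.006], [-0.083, -0.997, -0.001], [-0.006, 0.002, -1.0]]
contact_force: [-9.2, 2.5, 6.5]
opening: 0.501
```

Emit:
drive_tool(
  motion=[6,0,0,0,0.5,12,0,0,0,0.5,18,0,0,0,0.5,24,0,0,0,0.5,30,0,0,0,0.5,36,0,0,0,0.5,42,0,0,0,0.5,46,0,0,0,0.5],
)

```text
t: 9.55
position: [562.0, 38.8, 15.2]
orientation: [[0.996, -0.083, -0.008], [-0.083, -0.997, -0.002], [-0.008, 0.003, -1.0]]
contact_force: [-9.9, 0.6, 7.2]
opening: 0.502
```

```bash
python3 - <<'E'
from h import *
s=ctrl.sense();print(s['t'],s['position'],tof(s['position']))
c=cap('wrist','pics/w8.png'); 
E
```

```text
9.55 [562.00078071  38.82589475  15.22486694] [-134.61022958   -1.82721263]
```

View pics/w8.png

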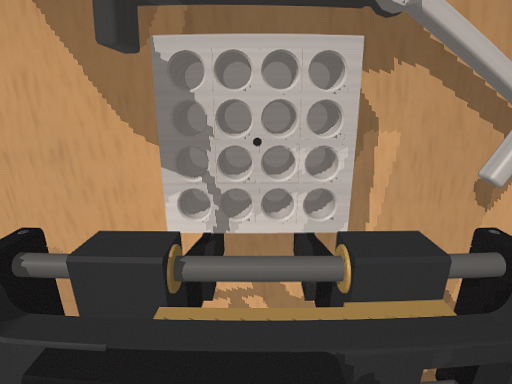

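Emit:
drive_tool(
  motion=[4,0,0,0,0.5,8,0,0,0,0.5,12,0,0,0,0.5,15,0,0,0,0.5,17,0,0,0,0.5,19,0,0,0,0.5,20,0,0,0,0.5,21,0,0,0,0.5],
)

```text
t: 10.4
position: [582.5, 37.2, 15.2]
orientation: [[0.996, -0.083, -0.009], [-0.083, -0.997, -0.002], [-0.009, 0.002, -1.0]]
contact_force: [-8.9, 1.4, 6.8]
opening: 0.499
```

```bash
python3 - <<'E'
from h import *
s=ctrl.sense();print(s['t'],s['position'],tof(s['position']),s['contact_force'])
c=cap('wrist','pics/w9.png');c=cap('side','pics/s9.png'); zoom(c,220,110,360,260,4,'pics/s9z.png')
E
```

```text
10.4 [582.51622088  37.18898241  15.2001516 ] [-114.02969986   -1.75965617] [-8.9135283   1.35013117  6.76692684]
```

View pics/w9.png

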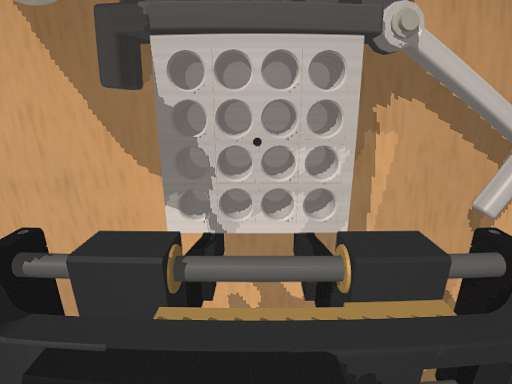

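View pics/s9z.png

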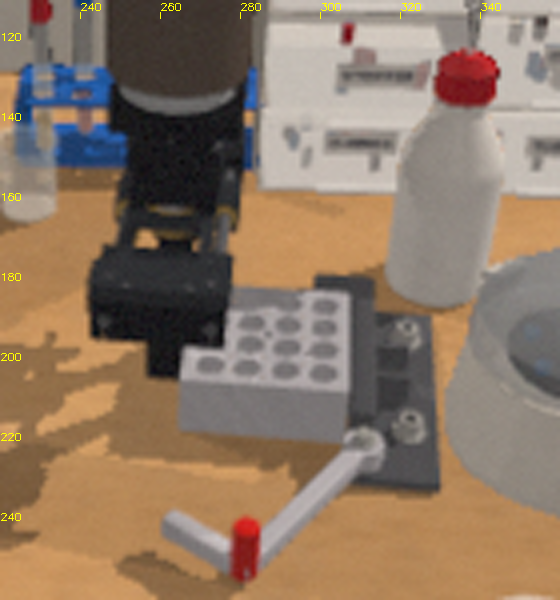

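Emit:
drive_tool(
  motion=[1,0,0,0,0.5,2,0,0,0,0.5,3,0,0,0,0.5,4,0,0,0,0.5,4.5,0,0,0,0.5,5,0,0,0,0.5,5,0,0,0,0.5,5,0,0,0,0.5],
)

```text
t: 11.3
position: [584.6, 37.0, 15.2]
orientation: [[0.996, -0.084, -0.014], [-0.084, -0.996, -0.002], [-0.014, 0.003, -1.0]]
contact_force: [-15.4, 4.2, 11.7]
opening: 0.501
```

Emit:
drive_tool(
  motion=[1,0,0,0,0.5,2,0,0,0,0.5,3,0,0,0,0.5,4,0,0,0,0.5,4,0,0,0,0.5,4,0,0,0,0.5,4,0,0,0,0.5,4,0,0,0,0.5],
)

```text
t: 12.1
position: [584.6, 36.9, 15.2]
orientation: [[0.996, -0.084, -0.022], [-0.084, -0.996, -0.003], [-0.022, 0.005, -1.0]]
contact_force: [-24.5, 8.7, 19.0]
opening: 0.501
```

```bash
python3 - <<'E'
from h import *
s=ctrl.sense();print(s['t'],s['position'],tof(s['position']),s['contact_force'])
c=cap('wrist','pics/w10.png');zoom(c,90,0,450,240,2,'pics/w10z.png')
E
```

```text
12.1 [584.56843703  36.88598977  15.16940153] [-111.95944177   -1.89166784] [-24.46915608   8.66426801  19.02597199]
```

View pics/w10z.png

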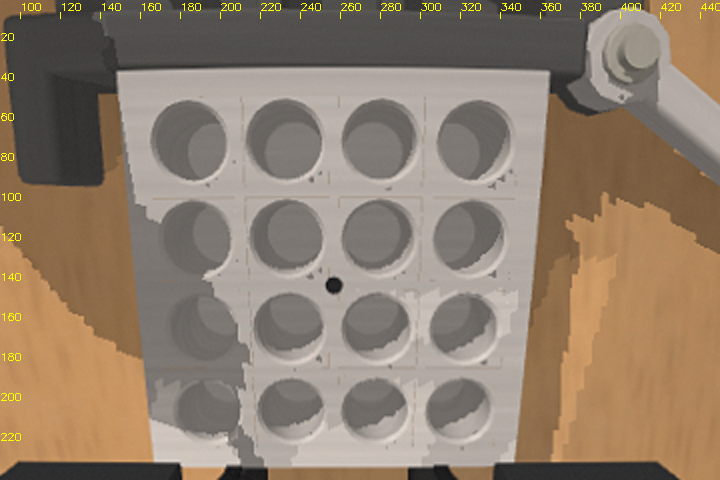

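Emit:
drive_tool(
  motion=[-4,0,0,0,0.5,-9,0,0,0,0.5,-15,0,0,0,0.4,-20,0,-10,0,0.3,-20,0,-30,0,0.2,-20,0,-50,0,0.1,-20,0,-70,0,0,-20,0,-85,0,0],
)

```text
t: 12.95
position: [577.0, 39.4, 102.6]
orientation: [[0.997, -0.082, 0.004], [-0.082, -0.997, 0.001], [0.004, -0.001, -1.0]]
contact_force: [-0.1, -0.8, -0.6]
opening: 0.055
```

```bash
python3 - <<'E'
from h import *
np.set_printoptions(precision=1,suppress=True)
s=ctrl.sense();print(s['t'],s['position'],tof(s['position']))
c=cap('wrist','pics/w11.png')
s=load('pics/s9.png');s0=load('pics/s1.png')
P=onz([(220+246/4,110+523/4)],48,s);print(P,tof(P))
print('jar top?',[ (onz([(354,275)],z,s0),) for z in(20,40)],'jar base front',onz([(354,295)],0,s0),'pot base front',onz([(362,234),(333,215)],0,s0))
E
```

```text
12.95 [577.   39.4 102.6] [-119.8   -0. ]
[[ 626.1 -141.5   48. ]] [[ -55.8 -176.2]]
jar top? [(array([[ 767.5, -202.1,   20. ]]),), (array([[ 760.7, -218.9,   40. ]]),)] jar base front [[ 764.9 -234.3    0. ]] pot base front [[815.6 -64.2   0. ]
 [758.6   0.3   0. ]]
```

View pics/w11.png

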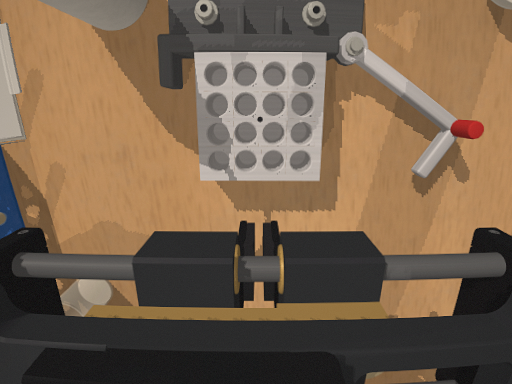

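Emit:
drive_tool(
  motion=[18,40,0,6,0,36,80,0,12,0,54,120,0,18,0,72,160,0,25,0,90,193,0,33,0,90,193,20,33,0,90,193,45,33,0,90,193,60,33,0],
)

```text
t: 13.8
position: [648.7, -161.1, 38.1]
orientation: [[0.79, -0.613, -0.002], [-0.613, -0.79, 0.0], [-0.002, 0.001, -1.0]]
contact_force: [-0.6, 0.1, -1.3]
opening: 0.006
```

Emit:
drive_tool(
  motion=[0,0,8,0,0,0,0,12,0,0,0,0,12,0,0,0,0,12,0,0,0,0,12,0,0,0,0,12,0,0,0,0,12,0,0,0,0,12,0,0],
)

```text
t: 14.6
position: [649.7, -160.6, 28.3]
orientation: [[0.791, -0.611, 0.0], [-0.611, -0.791, -0.0], [0.0, -0.0, -1.0]]
contact_force: [0.7, 0.0, -0.1]
opening: 0.002
```

```bash
python3 - <<'E'
from h import *
np.set_printoptions(precision=2,suppress=True)
s=ctrl.sense();print(s['t'],s['position'],tof(s['position']),s['orientation'][:2,:2],s['opening'])
c=cap('side','pics/s12.png'); zoom(c,210,110,370,270,4,'pics/s12z.png')
c=cap('scene','pics/c12.png'); zoom(c,220,110,370,260,4,'pics/c12z.png')
E
```

```text
14.6 [ 649.66 -160.59   28.32] [ -30.74 -193.3 ] [[ 0.79 -0.61]
 [-0.61 -0.79]] 0.0017629421310070218
```

View pics/s12z.png

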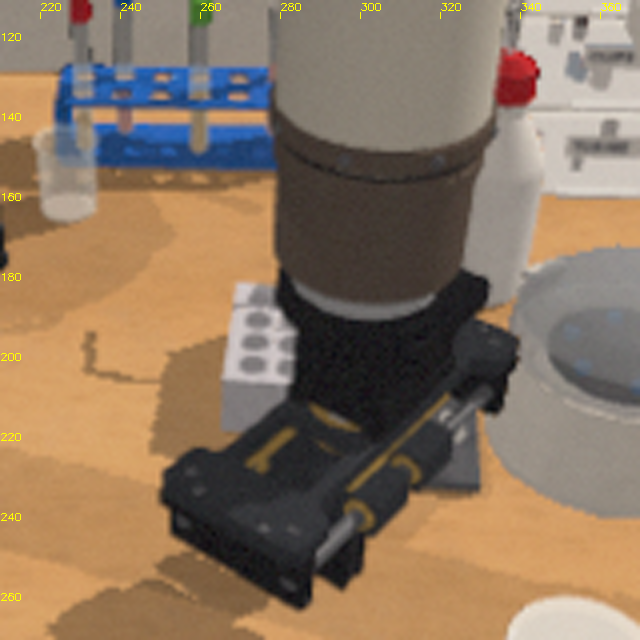

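View pics/c12z.png

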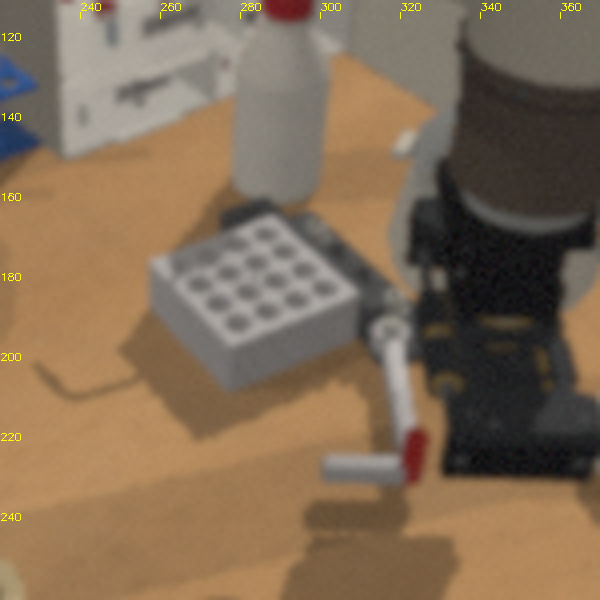

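Emit:
drive_tool(
  motion=[-6,0,0,0,0,-12,0,0,0,0,-20.4,1.1,0,4,0,-28.8,1.5,0,8,0,-37.3,1.4,0,12,0,-45.7,0.7,0,16,0,-54,-0.6,0,20,0,-62.3,-2.4,0,24,0],
)

```text
t: 15.5
position: [601.3, -120.1, 28.1]
orientation: [[0.472, -0.882, 0.0], [-0.882, -0.472, 0.0], [0.0, -0.0, -1.0]]
contact_force: [0.6, 0.0, -0.4]
opening: 0.008
```

```bash
python3 - <<'E'
from h import *
np.set_printoptions(precision=2,suppress=True)
s=ctrl.sense();print(s['t'],s['position'],tof(s['position']),s['contact_force'])
c=cap('scene','pics/c13.png'); zoom(c,220,130,370,260,4,'pics/c13z.png')
E
```

```text
15.5 [ 601.27 -120.13   28.13] [ -82.31 -156.98] [ 0.63  0.03 -0.41]
```

View pics/c13z.png

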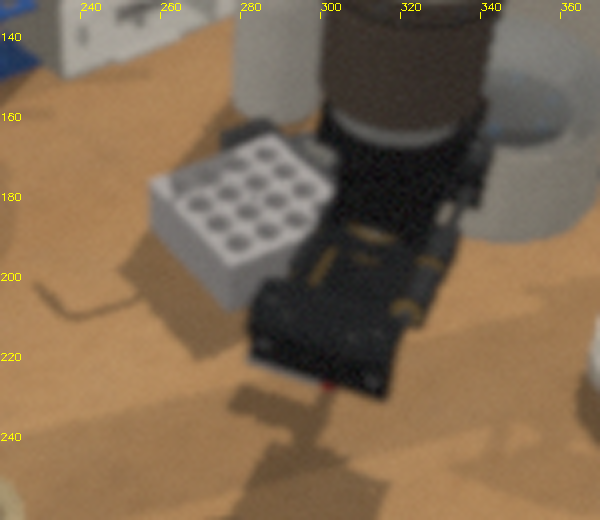

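Emit:
drive_tool(
  motion=[-8.4,1.1,0,4,0,-16.8,1.5,0,8,0,-25.3,1.4,0,12,0,-33.7,0.7,0,16,0,-42,-0.6,0,20,0,-46.2,-1.4,0,22,0,-50.3,-2.4,0,24,0,-52.3,-3,0,25,0],
)

```text
t: 16.35
position: [579.5, -72.8, 28.2]
orientation: [[0.058, -0.998, 0.0], [-0.998, -0.058, -0.0], [0.0, -0.0, -1.0]]
contact_force: [1.0, -1.2, -0.5]
opening: 0.005
```

```bash
python3 - <<'E'
from h import *
np.set_printoptions(precision=2,suppress=True)
s=ctrl.sense();print(s['t'],s['position'],tof(s['position']),s['contact_force'])
c=cap('wrist','pics/w14.png');c=cap('side','pics/s14.png'); zoom(c,210,130,370,270,4,'pics/s14z.png')
E
```

```text
16.35 [579.54 -72.81  28.23] [-107.89 -111.62] [ 1.03 -1.25 -0.49]
```

View pics/w14.png

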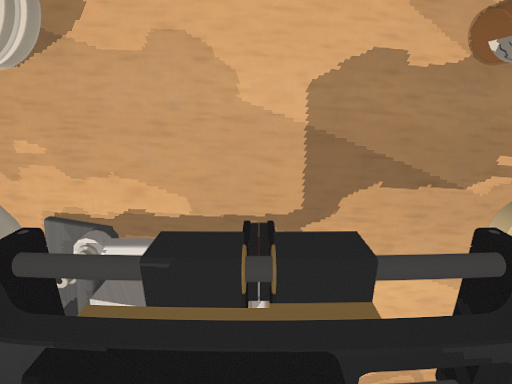

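View pics/s14z.png

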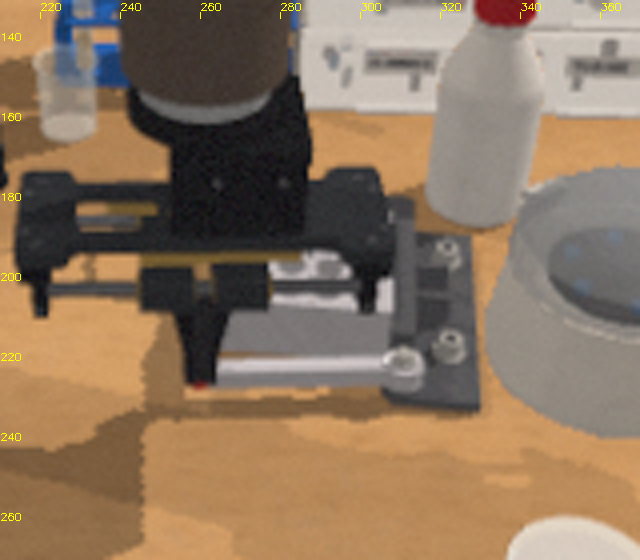

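Emit:
drive_tool(
  motion=[-4.1,0.6,0,2,0,-8.4,1.1,0,4,0,-11,1.3,0,5.5,0,-13,1.4,0,6.5,0,-15,1.5,0,7.5,0,-16,1.5,0,8,0,-17,1.5,0,8,0,-17,1.5,0,8,0],
)

```text
t: 17.25
position: [577.1, -56.2, 28.1]
orientation: [[-0.082, -0.997, 0.0], [-0.997, 0.082, 0.0], [-0.0, -0.0, -1.0]]
contact_force: [0.7, -0.2, -0.3]
opening: 0.004
```

Emit:
drive_tool(
  motion=[-1,0,0,0,0,-2,0,0,0,0,-3,0,0,0,0,-3,0,0,0,0,-3,0,0,0,0,-3,0,0,0,0,-3,0,0,0,0,-3,0,0,0,0],
)

```text
t: 18.05
position: [577.4, -53.2, 28.1]
orientation: [[-0.082, -0.997, 0.0], [-0.997, 0.082, 0.0], [-0.0, -0.0, -1.0]]
contact_force: [-0.4, -0.5, -0.9]
opening: 0.002
```

```bash
python3 - <<'E'
from h import *
np.set_printoptions(precision=2,suppress=True)
s=ctrl.sense();print(s['t'],s['position'],tof(s['position']),s['contact_force'])
c=cap('side','pics/s15.png'); zoom(c,210,130,370,270,4,'pics/s15z.png')
E
```

```text
18.05 [577.39 -53.24  28.05] [-111.66  -92.3 ] [-0.44 -0.54 -0.9 ]
```

View pics/s15z.png

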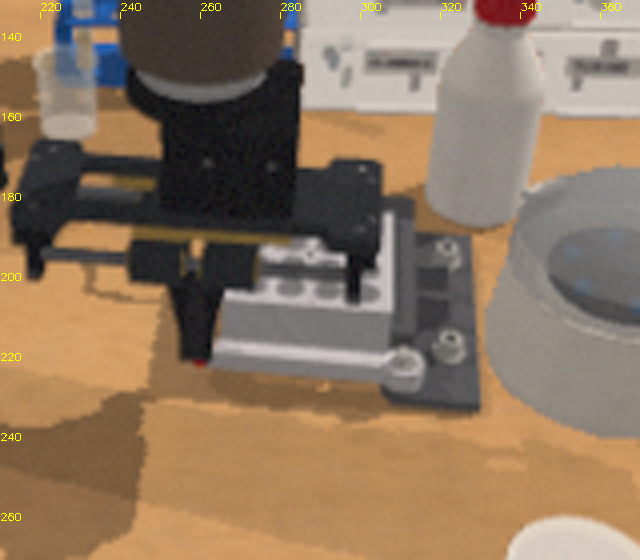

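Emit:
drive_tool(
  motion=[-0.5,0,0,0,0,-1,0,0,0,0,-1.5,0,0,0,0,-2,0,0,0,0,-2.5,0,0,0,0,-3,0,0,0,0,-3,0,0,0,0,-3,0,0,0,0],
)

```text
t: 18.9
position: [577.3, -52.5, 28.1]
orientation: [[-0.082, -0.997, -0.001], [-0.997, 0.082, -0.002], [0.003, 0.001, -1.0]]
contact_force: [0.3, -10.8, -1.3]
opening: 0.007
```

Emit:
drive_tool(
  motion=[5,0,0,0,0,15,0,0,0,0,25,0,-10,0,0,30,0,-40,0,0,30,0,-80,0,0,30,0,-120,0,0,45,45,-150,0,0,60,90,-160,0,0],
)

```text
t: 19.7
position: [488.5, -102.0, 190.5]
orientation: [[-0.081, -0.997, 0.007], [-0.997, 0.081, 0.0], [-0.001, -0.007, -1.0]]
contact_force: [0.5, 0.3, -0.0]
opening: 0.005
```

```bash
python3 - <<'E'
from h import *
np.set_printoptions(precision=2,suppress=True)
s=ctrl.sense();print(s['t'],s['position'],tof(s['position']),s['contact_force'])
c=cap('side','pics/s16.png'); zoom(c,190,130,350,270,4,'pics/s16z.png')
c=cap('scene','pics/c16.png'); zoom(c,220,130,370,260,4,'pics/c16z.png')
c=cap('wrist','pics/w16.png')
E
```

```text
19.7 [ 488.54 -101.98  190.49] [-196.15 -148.23] [ 0.52  0.29 -0.03]
```

View pics/s16z.png

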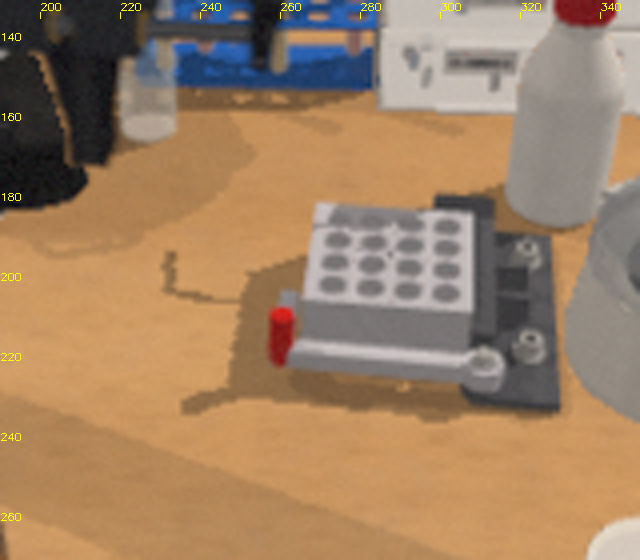

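View pics/c16z.png

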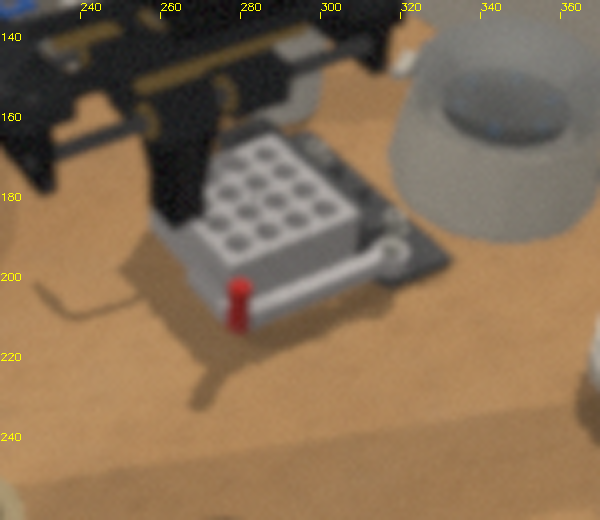

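View pics/w16.png

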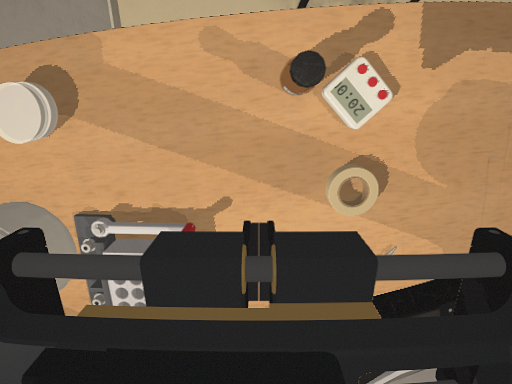

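```bash
python3 - <<'E'
from h import *
np.set_printoptions(precision=1,suppress=True)
s=load('pics/s16.png');c=load('pics/c16.png')
S=lambda *p:[(190+x/4-.4,130+y/4-.4) for x,y in p]
P=onz(S((282,312)),48,s);print('post',tof(P)); P=onz([(220+238/4,130+286/4)],48,c);print('post c',tof(P))
P=onz(S((316,203),(303,299),(473,308),(473,212)),40,s);print('block',tof(P),tof(P).mean(0))
for a,b in((0,1),(1,2),(2,3),(3,0)):
  d=tof(P)[b]-tof(P)[a];print(np.hypot(*d),np.degrees(np.arctan2(d[1],d[0])))
P=onz(S((137+0,0)),0,s)
for f in('s1','s16'):
  q=load(f'pics/{f}.png');  d=cv2.absdiff(load('pics/s1.png')[0],q[0])
print('beaker side diff see view')
E
```

```text
post [[-110.5  -75.1]]
post c [[-112.1  -75.8]]
block [[-100.8   47.1]
 [-100.3  -52. ]
 [  -0.7  -48.2]
 [  -0.2   49.3]] [-50.5  -1. ]
99.0857571084633 -89.68407055477138
99.69288018969125 2.1759475097219796
97.52842814439869 89.70668010968485
100.69129171078278 -178.7320705277976
beaker side diff see view
```

```bash
python3 -c "
from rig import ctrl
print(ctrl.close_job(), ctrl.sense()['t'])"
```

```text
the job is handed in; nothing more can be done
the job is handed in; nothing more can be done
```

The block is flat against the fence and the hook is closed behind it. I handed the job in about 20 s into the 61 s limit, with the arm lifted clear and touching nothing.

**What I did:** Two fingers pushed the block's left face in an arc, turning it about 29° and moving it right. I then pushed its near face straight to the fence until the force rose to about 24 N. With the fingers shut, I swung the red post round until the hook met its stop, at about 11 N.

**Last checks (fence frame):**
- **Block:** its centre is at about x = -50.5, y = -1 mm. Three of its edges read within 1.3° of square to the fence. The fourth reads 2.2° off, probably from picking corners in a blurred image. In the wrist view at the final push it sat flush.
- **Hook:** the post is at about (-110.5, -75) from the side camera and (-112, -76) from the scene camera. The closed position is (-109.5, -76).
- **Bystanders:** the beaker, amber bottle, tape and timer looked to be where they stood. I checked these by eye in the last pictures and did not re-measure them.

**What disagreed:**
- **Fingertips:** they ended at about the TCP, not 25 mm ahead of it. My first push therefore passed just above the block, with no force read and no movement of the block. I backed off, went lower and repeated it.
- **Fence push:** the push showed an unexpected vertical force of 7 to 19 N, with the tool pressing down on the block. The block stayed flat, and the reading vanished when I backed off.

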